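Make up two customers' return kits

TASK

Make up the two return kits. The emergency-lamp kit goes in the two-bay tray: lay the long red cell in the long bay and stand the starter, pins up, in the other bay. The car kit goes in the three-bay tray: lay the key fob flat, keys up, in the longest bay (the end nearest the robot), stand the torch head face down in the middle bay, and lay the short red cell in the far end bay; leave the rectangular block battery where it is.

Things in the scene. Friction and masses are not known exactly. Their poses are not given: they have to be found in the camera images.
- lamp_tray: Fixed galvanised, dark-floored two-bay tray, 215 x 120 x 16 mm; origin at the centre of its underside, x along its length (within 15 deg of world x), z up. Floor and walls 3 mm thick, walls and divider 16 mm high. Bays 114 mm wide in y: the long bay, 130 mm, centred at x = -39.5 mm; the short bay, 76 mm, at x = +66.5 mm. Stands left or right of the loose things, the other tray opposite.
- car_tray: Fixed galvanised, dark-floored three-bay tray, 215 x 120 x 16 mm; origin at the centre of its underside, x along its length (within 15 deg of world x), z up. Floor and walls 3 mm thick, walls and dividers 16 mm high. Bays 114 mm wide in y: the longest, 78 mm, centred at x = -65.5 mm (for the fob); the middle one, 57 mm, at x = +5 mm (torch head); the end bay, 68 mm, at x = +70.5 mm (short cell).
- long_cell: The long corroded red cell (two cells joined in one stick), a round bar 26 mm in diameter and 100 mm long, lying on its side on the ledge; 70 to 130 g. Origin at its centre (13 mm above what it lies on), x along its length. Slight flats along its sides keep it from rolling.
- short_cell: The short corroded red cell, 26 mm in diameter and 50 mm long, lying on its side on the ledge; about 40 to 85 g. Origin at its centre (13 mm above what it lies on), x along its length. Slight flats along its sides keep it from rolling.
- starter: Cracked fluorescent starter, a white plastic can 21.5 mm in diameter (a 22.4 mm band near the top) and 36 mm high with two 5 mm brass pins on top, standing upright, pins up; 20 g. Origin at the centre of its underside, z up.
- torch_head: Dull blue torch head standing face down: a bezel 42 mm in diameter and 16 mm high at the foot, a cone narrowing up to 26 mm height, then a neck 30 mm in diameter up to the top at 60 mm; 60 to 130 g. Origin at the centre of its underside (the face), z up; grip it by the neck.
- fob: Dead grey car key fob with three dark keys on top, 60 x 34 x 14 mm (x by y by z), lying flat, keys up; 35 g. Origin at the centre of its underside, x along its length, z up.
- block_battery: Bystander, not part of a kit: a rectangular dark block battery 48 x 26 x 17 mm (x by y by z) with two snap studs at one end, loose, lying among the other things. Origin at the centre of its underside. Leave it where it is.
Mind the look-alikes: they are no part of the job. Leave any blue or brown look-alike of the short_cell alone.

How it is judged:
At the end, for the whole second after the job is handed in: Each thing rests, released and still, on the floor of its own bay, wholly inside it, in any place and turn that fits (centres at least 10 mm from the walls): cells on their sides, fob flat, starter and torch head upright within 0.15 rad. Block battery within 20 mm of its start (x of long_cell in the frame of lamp_tray between -0.093 and 0.014 m and y of long_cell in the frame of lamp_tray between -0.046 and 0.046 m and z of long_cell in the frame of lamp_tray below 0.02 m and linear speed of each of long_cell, starter, fob, torch_head, short_cell below 0.03 m/s and angular speed of each of long_cell, starter, fob, torch_head, short_cell below 0.5 rad/s and angle between long_cell's own x axis and vertical between 1.42 and 1.72 rad and x of starter in the frame of lamp_tray between 0.038 and 0.095 m and y of starter in the frame of lamp_tray between -0.047 and 0.047 m and z of starter in the frame of lamp_tray below 0.007 m and angle between each of starter, fob, torch_head's own z axis and vertical below 0.15 rad and x of fob in the frame of car_tray between -0.089 and -0.042 m and y of fob in the frame of car_tray between -0.042 and 0.042 m and z of each of fob, torch_head in the frame of car_tray below 0.007 m and x of torch_head in the frame of car_tray between -0.006 and 0.016 m and y of torch_head in the frame of car_tray between -0.04 and 0.04 m and x of short_cell in the frame of car_tray between 0.048 and 0.093 m and y of short_cell in the frame of car_tray between -0.046 and 0.046 m and z of short_cell in the frame of car_tray below 0.02 m and angle between short_cell's own x axis and vertical between 1.42 and 1.72 rad and distance of block_battery from where it was at the start of the episode below 0.02 m); the robot touches nothing.
It fails at once if the block battery is pushed or lifted 20 mm or more from its place (distance of block_battery from where it was at the start of the episode above 0.02 m).
It also fails if it takes over 128 s, if anything falls off the work surface, if the arm or the gripper's body presses on something with over 40 N, if the wrist force passes 120 N, or if a joint passes its speed limit or range.

ROBOT

A 6-joint arm with a two-finger parallel gripper is mounted at the origin on the work surface. World frame = base frame: x ahead of the robot, y to its left, z up, the work surface at z = 0. Lengths are in m, angles in rad, forces in N, time in s.
With the tool pointing down it reaches from about 0.375 to 0.9 m from the base axis. Payload 3.1 kg.
Tool frame: the origin (TCP) lies between the finger pads; the fingertips stand 14 mm ahead of it and the grasp point (between the pads) lies 5 mm behind it (robot.finger_overhang is the distance from the TCP to the fingertips, in m); z points along the fingers, y is the line along which they close (so a half turn about z gives the same grasp; the last joint's range is limited). The gripper opens to 87 mm and grips with 3 to 60 N. Pads are 19 mm wide; open, the fingers measure 117 mm over their backs; the gripper's body (75 mm by 190 mm) begins 51 mm behind the grasp point.
Start: joints at [-1.29, 0.527, 1.433, -0, 1.181, -0.178], TCP at [0.277, -0.56, 0.237] pointing down, gripper open.
Joint ranges: [-3.08, 3.08], [-0.75, 2.2], [0.22, 2.44], [-1.43, 4.57], [0, 2.65], [-2.85, 2.85]. Speed limits (rad/s): [2.79, 2.79, 3.14, 3.14, 3.14, 3.14].

INTERFACE

Orientations are given as a unit quaternion [x, y, z, w].
In Python, from rig import monitor, cams, workorder, robot gives the robot as it stands.
- The arm moves only by the tool send_rows, never from a script. Its argument "moves" is one flat list of numbers, 7 for each row, row after row: the opening, from 0 (shut) to 1 (fully open), then the shift along the world's x, y, z in cm, then the turn, a rotation vector about the world's x, y, z in rad. A call has 1 to 5 rows; each row is the pose to reach, as a shift and turn from the pose commanded when the call began; what a row does not reach only later rows make up. A row lasts 1/12 s, in which the tool goes at most 41.7 mm and 7.16 degrees, less where a joint would pass 70% of its speed; a pose out of reach is approached as far as the arm can. A call with a gripper value outside its range is refused whole. The fingers move at their own pace and stop on an object; "grip_force" is the grip in N (left out, the last holds). Time passes only in rows, so rows that repeat a pose let the fingers close. It gives the time, the measured TCP pose, the force, the opening and the grip force at its end, in the units of the state.
- monitor.get_obs(): the state, without advancing time (a new reading comes with each control period).
- cams.camera(name): name is "side" or "top" or "wrist"; returns a dict with "pixels" (400x640x3 uint8, blue, green, red), "range_z" (400x640 float32, m along the optical axis (not along the pixel's ray), 0 where there is no reading), "fovy" (degrees; the focal length in pixels is half the picture's height over the tangent of half this angle, whatever the lens; pixels are square), "cx", "cy" (the principal point, pixels), "rvec" (rotation vector, rad) and "tvec" (3), from world to camera coordinates, as OpenCV has them; the wrist camera has in their place "hand_eye" (4x4, takes a point from camera to tool coordinates, whose origin is the TCP and whose axes are the flange's). Camera axes: x right, y down, z forward; pixel columns grow to the right and rows downward; lengths in m; the calibration is good to about 2 mm. A picture is of the moment at which its call begins: read the wrist's pose just before it.
- workorder.hand_in(): hands the job in; it is judged then, once.
The state is a dict: "time": time; "q": joint angles; "joint_velocities": joint speeds; "joint_torque": joint torques, N m; "position": TCP position; "tool_rot": TCP orientation; "ft_force": force on the tool from outside, world axes, zero at the start; "moment": the same for the moment, N m; "grip_width": finger opening in m; "grip_force": force on a finger pad.
Only numpy, scipy, OpenCV 4.12 (cv2) and the standard library are available. Lean on these libraries where they do the work, as an engineer would, in place of code of your own. Each camera call takes 0.05 s, during which the arm holds its last target. There are 200 camera calls.

## Working session

There is one attempt and no reset: what is moved stays moved. The work goes in short steps, Python scripts to look and compute and a tool call to move; the robot and the scene stay as the last step left them, time stands still between calls to the robot, and variables do not carry over. Pictures are saved under pics/ and viewed, at most 14 in all, crops included, and the job is handed in when it is done.

Besides the shell and the picture viewer there is one more tool, called after "Emit:" as name(argument=value, ...), one argument or row to a line, values as JSON. send_rows: Moves the arm, as the interface text tells. Its arguments: {"type":"object","properties":{"moves":{"type":"array","items":{"type":"number"}},"grip_force":{"type":"number"}},"required":["moves"]}

```bash
ls; mkdir -p pics; cat > h.py <<'E'
import numpy as np, cv2
from scipy.spatial.transform import Rotation as R
from rig import monitor, cams, workorder, robot
def shot(name):
    o=monitor.get_obs(); c=cams.camera(name)
    f=200/np.tan(np.radians(c["fovy"])/2)
    if name=="wrist":
        T=np.eye(4);T[:3,:3]=R.from_quat(o["tool_rot"]).as_matrix();T[:3,3]=o["position"]
        M=T@np.array(c["hand_eye"])
    else:
        W=np.eye(4);W[:3,:3]=cv2.Rodrigues(np.array(c["rvec"],float))[0];W[:3,3]=np.ravel(c["tvec"]);M=np.linalg.inv(W)
    z=c["range_z"];v,u=np.mgrid[0:400,0:640]
    P=np.stack([(u-c["cx"])/f*z,(v-c["cy"])/f*z,z],-1)@M[:3,:3].T+M[:3,3]
    return c["pixels"],P,z
E
python3 - <<'E'
from h import *
print(monitor.get_obs())
for n in("top","side"):
    p,P,z=shot(n);cv2.imwrite(f"pics/{n}0.png",p);np.savez(f"{n}0.npz",p=p,P=P,z=z)
E
```

```text
pics
{'time': 0.0, 'q': array([-1.28946718e+00,  5.28481049e-01,  1.43390720e+00, -2.06803759e-05,
        1.18141224e+00, -1.78503775e-01]), 'joint_velocities': array([-5.17098952e-04,  3.89472256e-04, -1.43646943e-03,  2.07870039e-04,
       -1.23180598e-03,  3.84342948e-05]), 'joint_torque': array([ 1.81192736e-04, -4.40041924e+01, -1.76597857e+01,  6.33521006e-02,
        5.85227937e-02, -1.65051201e-04]), 'position': array([ 0.27719215, -0.55937395,  0.23556092]), 'tool_rot': array([ 9.73683946e-01,  2.27899878e-01, -6.62795594e-05, -1.10196776e-03]), 'ft_force': array([-0.06855866,  0.07367268, -0.00549191]), 'moment': array([0.01974316, 0.0027667 , 0.01045386]), 'grip_force': 0.0, 'grip_width': 0.08701263302566607}
```

View pics/top0.png

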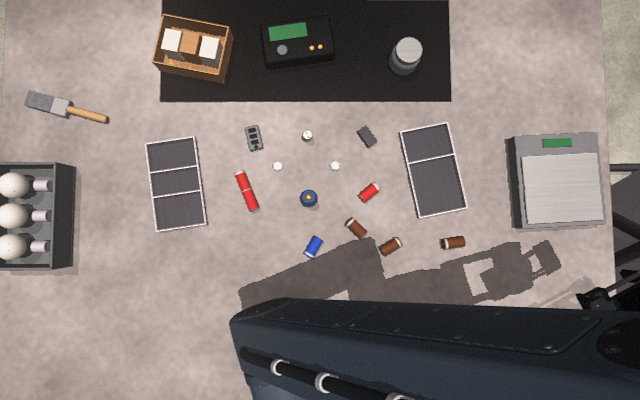

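View pics/side0.png

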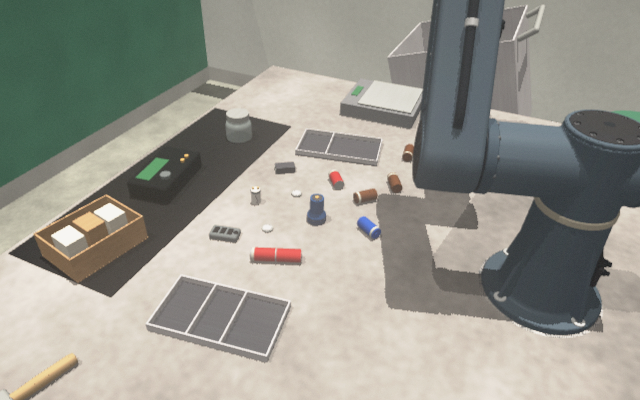

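The top view shows the car tray at (176,184), the lamp tray at (433,170), fob (254,138), starter (307,135), block (367,136), long cell (247,191), torch head (309,199) and short cell (369,192). Next I'll measure their poses.

```bash
python3 - <<'E'
from h import *
d=np.load("top0.npz");p,P=d["p"],d["P"]
cv2.imwrite("pics/crop.png",cv2.resize(p[110:260,140:470],None,fx=2.4,fy=2.4,interpolation=cv2.INTER_CUBIC))
for uv in[(220,170),(280,200),(430,150),(176,155),(277,166),(335,166)]:print(uv,P[uv[1],uv[0]].round(4))
H=P[...,2]
m=((H>0.006)&(H<0.1)).astype(np.uint8);m[:108]=0;m[258:]=0;m[:,:140]=0;m[:,475:]=0
n,l,s,c=cv2.connectedComponentsWithStats(m,connectivity=8)
for i in range(1,n):
    if s[i,4]<15:continue
    k=l==i;Q=P[k];r=cv2.minAreaRect(Q[:,:2].astype(np.float32)*1000)
    print(c[i].round(),s[i,4],"rect",np.round(r[0],1),np.round(r[1],1),round(r[2],1),"zmax",np.percentile(Q[:,2],[50,95]).round(4),"col",p[k].mean(0).round())
E
```

```text
(220, 170) [ 0.5304  0.2105 -0.0015]
(280, 200) [0.456  0.0633 0.0031]
(430, 150) [ 0.5775 -0.3046  0.0043]
(176, 155) [0.5665 0.3161 0.0057]
(277, 166) [0.5385 0.0703 0.0081]
(335, 166) [ 0.5385 -0.0708  0.0054]
[433. 166.] 786 rect [ 528.3 -308.2] [216.5 127.5] 10.5 zmax [0.0152 0.0196] col [151. 150. 160.]
[253. 138.] 345 rect [607.6 127.7] [60.2 35.4] 12.9 zmax [0.015  0.0179] col [108. 109. 113.]
[366. 136.] 234 rect [ 610.8 -147. ] [49.7 26.4] 33.8 zmax [0.0179 0.0209] col [92. 89. 95.]
[307. 136.] 87 rect [609.7  -3.1] [19.2 22.3] 88.4 zmax [0.0363 0.0413] col [184. 193. 201.]
[174. 181.] 965 rect [496.  316.7] [215.4 126.5] 8.3 zmax [0.015  0.0191] col [168. 167. 177.]
[416. 146.] 18 rect [ 586.5 -269.9] [22.9  8.8] 25.2 zmax [0.0065 0.0083] col [94. 90. 96.]
[277. 165.] 51 rect [540.5  69.5] [22.  18.5] 26.7 zmax [0.0073 0.0096] col [228. 229. 236.]
[335. 165.] 36 rect [541.9 -70.7] [17.4 19.7] 0.5 zmax [0.0074 0.0097] col [230. 230. 237.]
[246. 190.] 463 rect [478.8 144.3] [99.9 26.4] 22.4 zmax [0.025  0.0286] col [ 75.  79. 200.]
[369. 192.] 237 rect [ 473.9 -150.7] [26.2 50.8] 39.4 zmax [0.0248 0.0284] col [ 78.  82. 193.]
[308. 198.] 244 rect [458.8  -4.8] [38.5 40.4] 89.8 zmax [0.0592 0.0633] col [113.  92.  85.]
[355. 228.] 240 rect [ 388.6 -117.5] [50.3 26. ] 44.7 zmax [0.0249 0.0288] col [ 67.  85. 123.]
[312. 247.] 236 rect [342.7 -15. ] [26.1 51.2] 59.7 zmax [0.0253 0.0289] col [175.  99.  77.]
[390. 246.] 239 rect [ 343.8 -199.8] [25.4 49.9] 31.1 zmax [0.0249 0.029 ] col [ 64.  83. 121.]
[453. 242.] 256 rect [ 352.  -349.5] [26.  53.5] 7.4 zmax [0.0246 0.0286] col [ 62.  80. 116.]
```

View pics/crop.png

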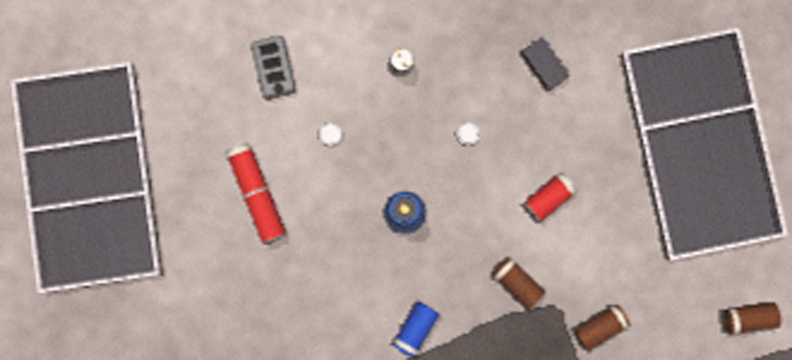

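The crop confirms the layout: the trays' bays are in the expected order, and two white domes at (330,134) and (468,134) need avoiding. I'll refine the tray poses from the dark floors and the objects by colour.

```bash
python3 - <<'E'
from h import *
d=np.load("top0.npz");p,P=d["p"],d["P"]
c=cams.camera("top");f=200/np.tan(np.radians(c["fovy"])/2)
Rm=cv2.Rodrigues(np.array(c["rvec"],float))[0];t=np.ravel(c["tvec"]);C=-Rm.T@t;print("cam",C.round(3))
def pl(uv,z):
    uv=np.atleast_2d(uv).astype(float);D=np.c_[(uv[:,0]-c["cx"])/f,(uv[:,1]-c["cy"])/f,np.ones(len(uv))]@Rm
    return (C+D*((z-C[2])/D[:,2])[:,None])[:,:2]
g=p.max(2);m=(g<110).astype(np.uint8)
m[:115]=0;m[235:]=0;m[:,:145]=0;m[:,475:]=0
n,l,s,ce=cv2.connectedComponentsWithStats(m,connectivity=4)
for i in range(1,n):
    if s[i,4]<400:continue
    v,u=np.nonzero(l==i);r=cv2.minAreaRect((pl(np.c_[u,v],0.003)*1000).astype(np.float32));print("bay",ce[i].round(),np.round(r[0],1),np.round(r[1],1),round(r[2],1))
k=(P[...,2]>0.05)&(P[...,2]<.09);k[:185]=0;k[215:]=0;k[:,:290]=0;k[:,330:]=0
v,u=np.nonzero(k);print("neck",pl(np.c_[u,v],.06).mean(0),len(u))
k=(P[...,2]>0.03)&(P[...,2]<.09);k[:120]=0;k[150:]=0;k[:,:290]=0;k[:,330:]=0
v,u=np.nonzero(k);print("starter",pl(np.c_[u,v],.036).mean(0),len(u))
hsv=cv2.cvtColor(p,cv2.COLOR_BGR2HSV)
for a in((200,232,120,165),(232,270,165,215),(355,385,180,205)):
    k=np.zeros(g.shape,bool);k[a[2]:a[3],a[0]:a[1]]=1;k&=(P[...,2]>.008)
    if k.sum():
        v,u=np.nonzero(k);X=pl(np.c_[u,v],.013)*1000;e=np.linalg.eigh(np.cov(X.T))[1][:,1];print(X.mean(0),np.degrees(np.arctan2(e[1],e[0])))
E
```

```text
cam [ 0.4   -0.015  1.005]
bay [427. 142.] [ 596.9 -298.7] [ 74.3 112.1] 11.6
bay [171. 154.] [569.4 329.2] [ 65.5 111.9] 8.7
bay [437. 185.] [ 491.7 -320.3] [128.9 111.8] 11.6
bay [174. 181.] [503.6 319.2] [ 54.4 111.7] 8.4
bay [178. 210.] [432.6 308.7] [ 76.2 111.8] 8.5
neck [ 0.45952638 -0.00469666] 132
starter [ 0.6090464  -0.00273876] 71
[605.95314429 217.08539363] 95.05920671363768
[479.82944657 144.54915482] -157.0881320744785
[ 474.30007792 -151.30954227] 129.9189675188312
```

Emit:
send_rows(
  moves=[1, 1, 3.5, -0.4, 0, 0, 0, 1, 2, 7, -0.8, 0, 0, 0, 1, 3, 10.5, -1.2, 0, 0, 0, 1, 4, 14, -1.6, 0, 0, 0, 1, 5, 17.5, -2, 0, 0, 0],
  grip_force=20,
)

```text
time: 0.57
position: [0.3274, -0.3833, 0.2162]
tool_rot: [0.974, 0.228, 0.0, -0.0]
ft_force: [1.5, 0.3, -0.1]
grip_width: 0.0871
grip_force: 0.0
```

Emit:
send_rows(
  moves=[1, 1, 3.5, -0.4, 0, 0, 0, 1, 2, 7, -0.8, 0, 0, 0, 1, 3, 10.5, -1.2, 0, 0, 0, 1, 4, 14, -1.6, 0, 0, 0, 1, 5, 17.5, -2, 0, 0, 0],
)

```text
time: 0.98
position: [0.3774, -0.2084, 0.1964]
tool_rot: [0.974, 0.228, 0.0, -0.0]
ft_force: [0.8, -0.0, -0.0]
grip_width: 0.0871
grip_force: 0.0
```

Emit:
send_rows(
  moves=[1, 1, 3.5, -0.4, 0, 0, 0, 1, 2, 7, -0.8, 0, 0, 0, 1, 3, 10.5, -1.2, 0, 0, 0, 1, 4, 14, -1.6, 0, 0, 0, 1, 5, 17.5, -2, 0, 0, 0],
)

```text
time: 1.4
position: [0.4275, -0.0333, 0.1764]
tool_rot: [0.974, 0.228, 0.0, 0.0]
ft_force: [0.3, -0.8, -0.7]
grip_width: 0.0869
grip_force: 0.0
```

Emit:
send_rows(
  moves=[1, 1, 3.5, -0.4, 0, 0, -0.03, 1, 2, 7, -0.8, 0, 0, -0.061, 1, 3, 10.5, -1.2, 0, 0, -0.061, 1, 4, 14, -1.6, 0, 0, -0.061, 1, 5.3, 18, -2, 0, 0, -0.061],
)

```text
time: 1.82
position: [0.4797, 0.1459, 0.1562]
tool_rot: [0.98, 0.198, -0.001, 0.0]
ft_force: [1.1, -0.3, -0.1]
grip_width: 0.087
grip_force: 0.0
```

```bash
python3 - <<'E'
from h import *
p,P,z=shot("wrist");print(monitor.get_obs()["position"],monitor.get_obs()["tool_rot"])
cv2.imwrite("pics/w1.png",p)
k=(P[...,2]>.008)&(P[...,2]<.1)&(p[...,2]>120)&(p[...,1]<100)
X=P[k][:,:2].astype(np.float32)*1000;print(len(X),cv2.minAreaRect(X),X.mean(0),np.percentile(P[k][:,2],95))
E
```

```text
[0.4829291  0.15255519 0.15619705] [ 0.97984819  0.19971849  0.00266109 -0.00172369]
1630 ((476.08319091796875, 141.15016174316406), (90.63153076171875, 24.061325073242188), 21.224971771240234) [476.41672 141.81464] 0.026669675487297866
```

View pics/w1.png

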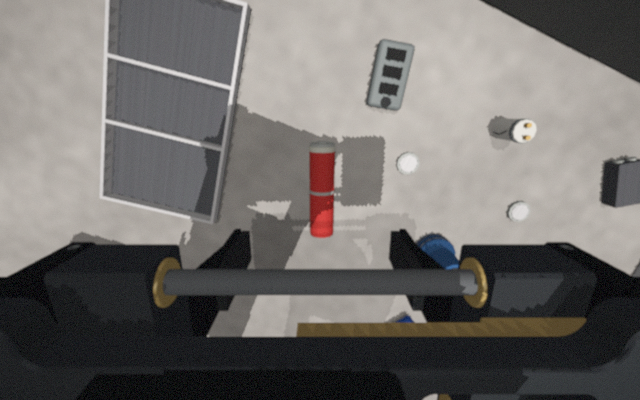

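The wrist view shows the long cell centred under the gripper at (321,190), with the domes and torch head clear. Descending.

Emit:
send_rows(
  moves=[0.65, 0, 0, -3.5, 0, 0, 0, 0.65, 0, 0, -7, 0, 0, 0, 0.65, 0, 0, -10.5, 0, 0, 0, 0.65, 0, 0, -13, 0, 0, 0, 0.65, 0, 0, -14, 0, 0, 0],
)

```text
time: 2.28
position: [0.4781, 0.1441, 0.0139]
tool_rot: [0.98, 0.198, -0.003, -0.0]
ft_force: [-15.0, 1.4, 123.5]
grip_width: 0.0621
grip_force: 66.3
```

Emit:
send_rows(
  moves=[0.65, 0, 0, 0, 0, 0, 0, 0.65, 0, 0, 0, 0, 0, 0, 0.1, 0, 0, 0, 0, 0, 0, 0.1, 0, 0, 0, 0, 0, 0, 0.1, 0, 0, 0, 0, 0, 0],
)

```text
time: 2.7
position: [0.4807, 0.1443, 0.0172]
tool_rot: [0.98, 0.198, 0.001, 0.0]
ft_force: [0.2, 0.4, -0.1]
grip_width: 0.0441
grip_force: 0.0
```

Emit:
send_rows(
  moves=[0.1, 0, 0, 0, 0, 0, 0, 0.1, 0, 0, 0, 0, 0, 0, 0.1, 0, 0, 0, 0, 0, 0, 0.1, 0, 0, 0, 0, 0, 0, 0.1, 0, 0, 0, 0, 0, 0],
)

```text
time: 3.12
position: [0.4803, 0.1444, 0.0168]
tool_rot: [0.98, 0.198, 0.0, 0.0]
ft_force: [-0.4, -0.0, 2.2]
grip_width: 0.0256
grip_force: 20.0
```

The overshoot on that descent tapped the table: the fingertips reached z≈0 and the reading was 123.5 N, above the 120 N limit. From here on I'll ease into every descent.

Emit:
send_rows(
  moves=[0.1, 0, 0, 1, 0, 0, 0, 0.1, 0, 0, 3.5, 0, 0, 0, 0.1, 0, 0, 6.5, 0, 0, 0, 0.1, 0, 0, 9, 0, 0, 0, 0.1, 0, -1.5, 10, 0, 0, 0],
)

```text
time: 3.53
position: [0.4816, 0.131, 0.12]
tool_rot: [0.98, 0.199, 0.003, 0.0]
ft_force: [0.5, -0.7, -1.4]
grip_width: 0.0258
grip_force: 20.0
```

Emit:
send_rows(
  moves=[0.1, 0.1, -3, 0, 0, 0, -0.04, 0.1, 0.2, -6.5, 0, 0, 0, -0.08, 0.1, 0.3, -10, 0, 0, 0, -0.12, 0.1, 0.4, -13.5, 0, 0, 0, -0.16, 0.1, 0.5, -17, 0, 0, 0, -0.195],
)

```text
time: 3.95
position: [0.4848, -0.042, 0.1172]
tool_rot: [0.995, 0.101, 0.0, -0.0]
ft_force: [0.3, 0.1, -0.9]
grip_width: 0.0255
grip_force: 20.0
```

Emit:
send_rows(
  moves=[0.1, 0.1, -3.5, 0, 0, 0, 0, 0.1, 0.2, -7, 0, 0, 0, 0, 0.1, 0.3, -10.5, 0, 0, 0, 0, 0.1, 0.4, -14, 0, 0, 0, 0, 0.1, 0.4, -17.5, 0, 0, 0, 0],
)

```text
time: 4.37
position: [0.4888, -0.2172, 0.1171]
tool_rot: [0.995, 0.102, 0.0, -0.0]
ft_force: [0.8, -0.3, -0.1]
grip_width: 0.0262
grip_force: 20.0
```

Emit:
send_rows(
  moves=[0.1, 0.1, -3.5, 0, 0, 0, 0, 0.1, 0.2, -6.5, 0, 0, 0, 0, 0.1, 0.2, -9, 0, 0, 0, 0, 0.1, 0.2, -10, 0, 0, 0, 0, 0.1, 0.2, -10, 0, 0, 0, 0],
)

```text
time: 4.78
position: [0.4913, -0.3181, 0.117]
tool_rot: [0.995, 0.1, 0.001, 0.001]
ft_force: [-0.2, 0.8, -1.2]
grip_width: 0.0259
grip_force: 20.0
```

Emit:
send_rows(
  moves=[0.1, 0, 0, -2.5, 0, 0, 0, 0.1, 0, 0, -5, 0, 0, 0, 0.1, 0, 0, -7, 0, 0, 0, 0.1, 0, 0, -8, 0, 0, 0, 0.1, 0, 0, -8, 0, 0, 0],
)

```text
time: 5.2
position: [0.4896, -0.3124, 0.0345]
tool_rot: [0.995, 0.102, -0.002, -0.003]
ft_force: [0.4, 0.7, -0.8]
grip_width: 0.0257
grip_force: 20.0
```

Emit:
send_rows(
  moves=[0.1, 0, 0, -0.5, 0, 0, 0, 0.1, 0, 0, -1, 0, 0, 0, 0.1, 0, 0, -1.3, 0, 0, 0, 0.1, 0, 0, -1.6, 0, 0, 0, 0.1, 0, 0, -1.6, 0, 0, 0],
)

```text
time: 5.62
position: [0.4912, -0.3156, 0.0206]
tool_rot: [0.995, 0.102, 0.0, 0.0]
ft_force: [0.1, -0.1, -0.8]
grip_width: 0.0259
grip_force: 20.0
```

Emit:
send_rows(
  moves=[0.1, 0, 0, 0, 0, 0, 0, 0.6, 0, 0, 0, 0, 0, 0, 0.6, 0, 0, 0, 0, 0, 0, 0.6, 0, 0, 0, 0, 0, 0, 0.6, 0, 0, 0, 0, 0, 0],
)

```text
time: 6.03
position: [0.4913, -0.3158, 0.0209]
tool_rot: [0.995, 0.102, 0.0, 0.0]
ft_force: [0.4, 0.9, -0.3]
grip_width: 0.0446
grip_force: 0.0
```

Emit:
send_rows(
  moves=[0.6, 0, 0, 0.5, 0, 0, 0, 0.6, 0, 0, 2.5, 0, 0, 0, 0.6, 0, 0, 5.5, 0, 0, 0, 0.6, 0, 0, 7.5, 0, 0, 0, 0.6, 0, 0, 8, 0, 0, 0],
)

```text
time: 6.45
position: [0.4929, -0.3171, 0.1043]
tool_rot: [0.995, 0.102, 0.002, 0.003]
ft_force: [0.2, -0.8, -0.4]
grip_width: 0.052
grip_force: 0.0
```

Emit:
send_rows(
  moves=[0.6, 1, 2.5, 0, 0, 0, 0, 0.6, 2.2, 5.9, 0, 0, 0, 0, 0.6, 3.5, 9.3, 0, 0, 0, 0, 0.6, 4.8, 12.7, 0, 0, 0, 0, 0.6, 6, 16, 0, 0, 0, 0],
)

```text
time: 6.87
position: [0.5512, -0.154, 0.1002]
tool_rot: [0.995, 0.101, -0.0, -0.0]
ft_force: [0.9, -0.8, 0.7]
grip_width: 0.0523
grip_force: 0.0
```

Emit:
send_rows(
  moves=[0.6, 1.3, 3.5, 0, 0, 0, 0, 0.6, 2.6, 7, 0, 0, 0, 0, 0.6, 3.9, 10.5, 0, 0, 0, 0, 0.6, 5, 13.3, 0, 0, 0, 0, 0.6, 5.8, 15.3, 0, 0, 0, 0],
)

```text
time: 7.28
position: [0.6094, 0.0006, 0.1]
tool_rot: [0.995, 0.103, -0.0, -0.0]
ft_force: [0.6, -0.1, 0.2]
grip_width: 0.0524
grip_force: 0.0
```

Emit:
send_rows(
  moves=[0.6, 0, 0, 0, 0, 0, 0, 0.6, 0, 0, -1.5, 0, 0, 0, 0.6, 0, 0, -3.5, 0, 0, 0, 0.6, 0, 0, -5.5, 0, 0, 0, 0.6, 0, 0, -7, 0, 0, 0],
)

```text
time: 7.7
position: [0.6079, -0.0031, 0.0288]
tool_rot: [0.995, 0.102, -0.001, -0.0]
ft_force: [-0.3, -0.3, 0.8]
grip_width: 0.0524
grip_force: 0.0
```

Emit:
send_rows(
  moves=[0.6, 0, 0, -0.5, 0, 0, 0, 0.6, 0, 0, -0.8, 0, 0, 0, 0.1, 0, 0, -0.8, 0, 0, 0, 0.1, 0, 0, -0.8, 0, 0, 0, 0.1, 0, 0, -0.8, 0, 0, 0],
  grip_force=12,
)

```text
time: 8.12
position: [0.6099, -0.003, 0.0236]
tool_rot: [0.995, 0.102, 0.001, 0.0]
ft_force: [0.3, -0.3, 0.1]
grip_width: 0.0393
grip_force: 0.0
```

Emit:
send_rows(
  moves=[0.1, 0, 0, 0, 0, 0, 0, 0.1, 0, 0, 0, 0, 0, 0, 0.1, 0, 0, 0, 0, 0, 0, 0.1, 0, 0, 0, 0, 0, 0, 0.1, 0, 0, 0, 0, 0, 0],
)

```text
time: 8.53
position: [0.6096, -0.0027, 0.0233]
tool_rot: [0.995, 0.102, 0.001, 0.0]
ft_force: [-0.9, -0.4, 3.6]
grip_width: 0.0212
grip_force: 12.0
```

Emit:
send_rows(
  moves=[0.1, 0, 0, 1, 0, 0, 0, 0.1, 0, 0, 3.5, 0, 0, 0, 0.1, 0, 0, 6.5, 0, 0, 0, 0.1, 0, 0, 8.5, 0, 0, 0, 0.1, 0, 0, 9, 0, 0, 0],
)

```text
time: 8.95
position: [0.6116, -0.0029, 0.1167]
tool_rot: [0.995, 0.102, 0.003, 0.001]
ft_force: [1.0, -0.0, -0.6]
grip_width: 0.021
grip_force: 12.0
```

Emit:
send_rows(
  moves=[0.1, -0.1, -2, 0, 0, 0, 0, 0.1, -0.3, -5, 0, 0, 0, 0, 0.1, -0.4, -8.5, 0, 0, 0, 0, 0.1, -0.6, -12, 0, 0, 0, 0, 0.1, -0.7, -15.5, 0, 0, 0, 0],
)

```text
time: 9.37
position: [0.6012, -0.1584, 0.1118]
tool_rot: [0.995, 0.102, -0.001, -0.001]
ft_force: [1.1, -0.8, -0.5]
grip_width: 0.0212
grip_force: 12.0
```

Emit:
send_rows(
  moves=[0.1, -0.2, -3.5, 0, 0, 0, 0, 0.1, -0.4, -7, 0, 0, 0, 0, 0.1, -0.5, -10.5, 0, 0, 0, 0, 0.1, -0.7, -12.7, 0, 0, 0, 0, 0.1, -0.7, -13.7, 0, 0, 0, 0],
)

```text
time: 9.78
position: [0.5943, -0.2983, 0.1118]
tool_rot: [0.995, 0.1, -0.0, 0.0]
ft_force: [-0.1, 0.4, 0.1]
grip_width: 0.0208
grip_force: 12.0
```

Emit:
send_rows(
  moves=[0.1, 0, 0, 0, 0, 0, 0, 0.1, 0, 0, -2, 0, 0, 0, 0.1, 0, 0, -4, 0, 0, 0, 0.1, 0, 0, -6, 0, 0, 0, 0.1, 0, 0, -7, 0, 0, 0],
)

```text
time: 10.2
position: [0.5937, -0.291, 0.0398]
tool_rot: [0.995, 0.103, -0.002, -0.002]
ft_force: [-0.6, 0.9, -0.4]
grip_width: 0.0212
grip_force: 12.0
```

Emit:
send_rows(
  moves=[0.1, 0, 0, -0.4, 0, 0, 0, 0.1, 0, 0, -0.9, 0, 0, 0, 0.1, 0, 0, -1.3, 0, 0, 0, 0.1, 0, 0, -1.6, 0, 0, 0, 0.1, 0, 0, -1.6, 0, 0, 0],
)

```text
time: 10.62
position: [0.5954, -0.2945, 0.0267]
tool_rot: [0.995, 0.102, 0.0, 0.0]
ft_force: [0.6, -0.0, -0.8]
grip_width: 0.0213
grip_force: 12.0
```

Emit:
send_rows(
  moves=[0.1, 0, 0, 0, 0, 0, 0, 0.5, 0, 0, 0, 0, 0, 0, 0.5, 0, 0, 0, 0, 0, 0, 0.5, 0, 0, 0, 0, 0, 0, 0.5, 0, 0, 0, 0, 0, 0],
)

```text
time: 11.03
position: [0.5953, -0.2948, 0.0269]
tool_rot: [0.995, 0.102, 0.0, 0.0]
ft_force: [0.8, -0.6, -0.8]
grip_width: 0.0387
grip_force: 0.0
```

Emit:
send_rows(
  moves=[0.5, 0, 0, 0.5, 0, 0, 0, 0.5, 0, 0, 2.5, 0, 0, 0, 0.5, 0, 0, 5.5, 0, 0, 0, 0.5, 0, 0, 8, 0, 0, 0, 0.5, 0, 0, 9, 0, 0, 0],
)

```text
time: 11.45
position: [0.5971, -0.2959, 0.1208]
tool_rot: [0.995, 0.102, 0.003, 0.002]
ft_force: [0.6, -0.1, 1.2]
grip_width: 0.0436
grip_force: 0.0
```

Emit:
send_rows(
  moves=[0.6, 0.1, 2.5, 0, 0, 0, 0, 0.6, 0.2, 6, 0, 0, 0, 0, 0.6, 0.3, 9.8, 0, 0, 0, 0, 0.6, 0.4, 13.6, 0, 0, 0, 0, 0.6, 0.5, 17.3, 0, 0, 0.02],
)

```text
validation failed for argument at $.mo...
```

Emit:
send_rows(
  moves=[0.6, 0.1, 3.8, 0, 0, 0, 0, 0.6, 0.2, 7.6, 0, 0, 0, 0, 0.6, 0.4, 11.3, 0, 0, 0, 0, 0.6, 0.5, 15, 0, 0, 0, 0, 0.6, 0.6, 18.5, 0, 0, 0, 0],
)

```text
time: 11.87
position: [0.6006, -0.1077, 0.1163]
tool_rot: [0.995, 0.102, -0.0, -0.0]
ft_force: [0.5, -0.0, 0.4]
grip_width: 0.0515
grip_force: 0.0
```

Emit:
send_rows(
  moves=[0.6, 0.1, 3.5, 0, 0, 0, 0, 0.6, 0.2, 5.5, 0, 0, 0, 0, 0.6, 0.2, 6.5, 0, 0, 0, 0, 0.6, 0.2, 6.5, 0, 0, 0, 0, 0.6, 0.2, 6.5, -1.5, 0, 0, 0],
)

```text
time: 12.28
position: [0.6055, -0.0454, 0.1038]
tool_rot: [0.995, 0.102, 0.003, 0.001]
ft_force: [0.8, -0.6, 0.2]
grip_width: 0.0524
grip_force: 0.0
```

Emit:
send_rows(
  moves=[0.6, 0, 0, -2, 0, 0, 0, 0.6, 0, 0, -4, 0, 0, 0, 0.6, 0, 0, -5.5, 0, 0, 0, 0.6, 0, 0, -6.7, 0, 0, 0, 0.6, 0, 0, -7.2, 0, 0, 0],
)

```text
time: 12.7
position: [0.6023, -0.0461, 0.0277]
tool_rot: [0.995, 0.101, -0.001, -0.0]
ft_force: [0.1, -0.8, 0.5]
grip_width: 0.0519
grip_force: 0.0
```

Emit:
send_rows(
  moves=[0.6, 0, 0, -0.4, 0, 0, 0, 0.6, 0, 0, -0.8, 0, 0, 0, 0.6, 0, 0, -1.1, 0, 0, 0, 0.6, 0, 0, -1.2, 0, 0, 0, 0.6, 0, 0, -1.2, 0, 0, 0],
)

```text
time: 13.12
position: [0.6034, -0.0446, 0.0179]
tool_rot: [0.995, 0.102, 0.0, 0.0]
ft_force: [1.1, 0.1, -0.2]
grip_width: 0.0519
grip_force: 0.0
```

Emit:
send_rows(
  moves=[0.2, 0, 0, 0, 0, 0, 0, 0.2, 0, 0, 0, 0, 0, 0, 0.2, 0, 0, 0, 0, 0, 0, 0.2, 0, 0, 0, 0, 0, 0, 0.2, 0, 0, 0, 0, 0, 0],
)

```text
time: 13.53
position: [0.6033, -0.0446, 0.0178]
tool_rot: [0.995, 0.102, 0.0, 0.0]
ft_force: [-0.1, -0.9, -0.2]
grip_width: 0.0265
grip_force: 0.0
```

Emit:
send_rows(
  moves=[0.2, 0, 0, 0, 0, 0, 0, 0.2, 0, 0, 0, 0, 0, 0, 0.2, 0, 0, 0.5, 0, 0, 0, 0.2, 0, 0, 1.5, 0, 0, 0, 0.2, 0, 0, 3, 0, 0, 0],
)

```text
time: 13.95
position: [0.6023, -0.0444, 0.0474]
tool_rot: [0.995, 0.102, -0.001, -0.0]
ft_force: [0.2, 0.6, 0.7]
grip_width: 0.0175
grip_force: 0.0
```

A malformed row list dropped one call, so the fingers closed on empty table at y=-0.045; nothing was touched. I'm continuing on to the fob.

Emit:
send_rows(
  moves=[0.6, 0, 0, 1.5, 0, 0, 0, 0.6, 0, 1.5, 4, 0, 0, 0, 0.6, 0.1, 4, 6.4, 0, 0, 0, 0.6, 0.2, 7, 6.9, 0, 0, 0, 0.6, 0.3, 10.5, 6.9, 0, 0, 0.02],
)

```text
time: 14.37
position: [0.6086, 0.0601, 0.1205]
tool_rot: [0.994, 0.111, 0.003, 0.001]
ft_force: [0.8, -0.0, -0.2]
grip_width: 0.043
grip_force: 0.0
```

Emit:
send_rows(
  moves=[0.6, 0.1, 3.5, 0, 0, 0, 0, 0.6, 0.2, 5.8, 0, 0, 0, 0, 0.6, 0.2, 6.8, 0, 0, 0, 0, 0.6, 0.2, 6.8, 0, 0, 0, 0, 0.6, 0.2, 6.8, -1.5, 0, 0, 0],
)

```text
time: 14.78
position: [0.6105, 0.1283, 0.1046]
tool_rot: [0.994, 0.112, 0.003, 0.001]
ft_force: [0.6, -0.6, 0.5]
grip_width: 0.0522
grip_force: 0.0
```

Emit:
send_rows(
  moves=[0.6, 0, 0, -2, 0, 0, 0, 0.6, 0, 0, -4, 0, 0, 0, 0.6, 0, 0, -5.5, 0, 0, 0, 0.6, 0, 0, -6.7, 0, 0, 0, 0.6, 0, 0, -7.2, 0, 0, 0],
)

```text
time: 15.2
position: [0.6073, 0.1267, 0.0279]
tool_rot: [0.994, 0.111, -0.001, 0.0]
ft_force: [-0.4, 0.1, -0.0]
grip_width: 0.052
grip_force: 0.0
```

Emit:
send_rows(
  moves=[0.6, 0, 0, -0.4, 0, 0, 0, 0.6, 0, 0, -0.8, 0, 0, 0, 0.6, 0, 0, -1.1, 0, 0, 0, 0.6, 0, 0, -1.2, 0, 0, 0, 0.6, 0, 0, -1.2, 0, 0, 0],
)

```text
time: 15.62
position: [0.6084, 0.1284, 0.0179]
tool_rot: [0.994, 0.112, 0.0, 0.0]
ft_force: [0.2, -0.3, -0.1]
grip_width: 0.0523
grip_force: 0.0
```

Emit:
send_rows(
  moves=[0.2, 0, 0, 0, 0, 0, 0, 0.2, 0, 0, 0, 0, 0, 0, 0.2, 0, 0, 0, 0, 0, 0, 0.2, 0, 0, 0, 0, 0, 0, 0.2, 0, 0, 0, 0, 0, 0],
)

```text
time: 16.03
position: [0.6084, 0.1285, 0.0179]
tool_rot: [0.994, 0.112, 0.0, 0.0]
ft_force: [-0.2, -0.2, 0.8]
grip_width: 0.0335
grip_force: 12.0
```

Emit:
send_rows(
  moves=[0.2, 0, 0, 0, 0, 0, 0, 0.2, 0, 0, 0, 0, 0, 0, 0.2, 0, 0, 0.5, 0, 0, 0, 0.2, 0, 0, 1.5, 0, 0, 0, 0.2, 0, 0, 3, 0, 0, 0],
)

```text
time: 16.45
position: [0.6071, 0.1283, 0.0471]
tool_rot: [0.994, 0.112, -0.002, -0.0]
ft_force: [-0.1, 0.3, 0.2]
grip_width: 0.034
grip_force: 12.0
```

Emit:
send_rows(
  moves=[0.2, 0, 0, 2.5, 0, 0, 0, 0.2, -1, 1, 5, 0, 0, 0, 0.2, -3, 3, 6, 0, 0, -0.025, 0.2, -5.5, 5.5, 6, 0, 0, -0.05, 0.2, -8, 8, 6, 0, 0, -0.075],
)

```text
time: 16.87
position: [0.5288, 0.2088, 0.1097]
tool_rot: [0.997, 0.073, 0.002, -0.0]
ft_force: [-1.4, 0.2, -0.3]
grip_width: 0.0339
grip_force: 12.0
```

Emit:
send_rows(
  moves=[0.2, -2.5, 2.5, 0, 0, 0, 0, 0.2, -5, 5, 0, 0, 0, 0, 0.2, -7.5, 7.5, 0, 0, 0, 0, 0.2, -9, 9.1, 0, 0, 0, 0, 0.2, -9.6, 9.7, 0, 0, 0, 0],
)

```text
time: 17.28
position: [0.4291, 0.3072, 0.1083]
tool_rot: [0.997, 0.076, -0.001, -0.0]
ft_force: [0.2, 0.3, -1.2]
grip_width: 0.0337
grip_force: 12.0
```

Emit:
send_rows(
  moves=[0.2, 0, 0, -1, 0, 0, 0, 0.2, 0, 0, -3, 0, 0, 0, 0.2, 0, 0, -5, 0, 0, 0, 0.2, 0, 0, -6.5, 0, 0, 0, 0.2, 0, 0, -7.1, 0, 0, 0],
)

```text
time: 17.7
position: [0.4328, 0.3039, 0.0344]
tool_rot: [0.997, 0.073, -0.001, 0.001]
ft_force: [0.1, -0.3, -0.3]
grip_width: 0.0341
grip_force: 12.0
```

Emit:
send_rows(
  moves=[0.2, 0, 0, -0.4, 0, 0, 0, 0.2, 0, 0, -0.8, 0, 0, 0, 0.2, 0, 0, -1.2, 0, 0, 0, 0.2, 0, 0, -1.5, 0, 0, 0, 0.2, 0, 0, -1.5, 0, 0, 0],
)

```text
time: 18.12
position: [0.4324, 0.3053, 0.0216]
tool_rot: [0.997, 0.074, 0.0, -0.0]
ft_force: [0.6, 0.7, -0.2]
grip_width: 0.0338
grip_force: 12.0
```

Emit:
send_rows(
  moves=[0.2, 0, 0, 0, 0, 0, 0, 0.65, 0, 0, 0, 0, 0, 0, 0.65, 0, 0, 0, 0, 0, 0, 0.65, 0, 0, 0, 0, 0, 0, 0.65, 0, 0, 0, 0, 0, 0],
)

```text
time: 18.53
position: [0.4323, 0.3055, 0.0219]
tool_rot: [0.997, 0.074, 0.0, -0.0]
ft_force: [-0.3, -0.0, 0.3]
grip_width: 0.052
grip_force: 0.0
```

Emit:
send_rows(
  moves=[0.65, 0, 0, 0.5, 0, 0, 0, 0.65, 0, 0, 2.5, 0, 0, 0, 0.65, 0, 0, 5.5, 0, 0, 0, 0.65, 0, 0, 8, 0, 0, 0, 0.65, 0, 0, 9, 0, 0, 0],
)

```text
time: 18.95
position: [0.4337, 0.3062, 0.1148]
tool_rot: [0.997, 0.074, 0.003, -0.001]
ft_force: [0.4, -0.5, -0.3]
grip_width: 0.0566
grip_force: 0.0
```

Emit:
send_rows(
  moves=[0.65, 0.2, -2.5, 0, 0, 0, 0, 0.65, 0.5, -6, 0, 0, 0, 0, 0.65, 0.8, -9.5, 0, 0, 0, 0, 0.65, 1.1, -13, 0, 0, 0, 0, 0.65, 1.4, -16.5, 0, 0, 0, 0],
)

```text
time: 19.37
position: [0.4458, 0.1391, 0.1116]
tool_rot: [0.997, 0.075, -0.0, 0.0]
ft_force: [0.3, -0.1, -0.8]
grip_width: 0.0563
grip_force: 0.0
```

Emit:
send_rows(
  moves=[0.65, 0.3, -3.5, 0, 0, 0, 0, 0.65, 0.6, -7, 0, 0, 0, 0, 0.65, 0.9, -10.5, 0, 0, 0, 0, 0.65, 1.2, -13.3, 0, 0, 0, 0, 0.65, 1.3, -14.5, 0, 0, 0, 0],
)

```text
time: 19.78
position: [0.4601, -0.008, 0.1116]
tool_rot: [0.997, 0.073, 0.001, 0.001]
ft_force: [-0.6, 0.5, 0.4]
grip_width: 0.0565
grip_force: 0.0
```

Emit:
send_rows(
  moves=[0.65, 0, 0, 0, 0, 0, 0, 0.65, 0, 0, 0, 0, 0, 0, 0.65, 0, 0, -1.5, 0, 0, 0, 0.65, 0, 0, -3.5, 0, 0, 0, 0.65, 0, 0, -5.5, 0, 0, 0],
)

```text
time: 20.2
position: [0.4592, -0.0031, 0.0564]
tool_rot: [0.997, 0.075, 0.001, 0.0]
ft_force: [0.3, 0.4, 0.2]
grip_width: 0.0561
grip_force: 0.0
```

Emit:
send_rows(
  moves=[0.65, 0, 0, -0.8, 0, 0, 0, 0.65, 0, 0, -1.4, 0, 0, 0, 0.65, 0, 0, -1.4, 0, 0, 0, 0.1, 0, 0, -1.4, 0, 0, 0, 0.1, 0, 0, -1.4, 0, 0, 0],
  grip_force=25,
)

```text
time: 20.62
position: [0.4596, -0.0044, 0.0432]
tool_rot: [0.997, 0.075, 0.001, 0.0]
ft_force: [-0.3, 1.1, -0.4]
grip_width: 0.0497
grip_force: 0.0
```

Emit:
send_rows(
  moves=[0.1, 0, 0, 0, 0, 0, 0, 0.1, 0, 0, 0, 0, 0, 0, 0.1, 0, 0, 0, 0, 0, 0, 0.1, 0, 0, 0, 0, 0, 0, 0.1, 0, 0, 0, 0, 0, 0],
)

```text
time: 21.03
position: [0.4595, -0.0047, 0.0431]
tool_rot: [0.997, 0.074, 0.001, 0.0]
ft_force: [0.2, -0.5, 4.6]
grip_width: 0.029
grip_force: 25.0
```

Emit:
send_rows(
  moves=[0.1, 0, 0, 0.5, 0, 0, 0, 0.1, 0, 0, 2, 0, 0, 0, 0.1, 0, 0, 4.5, 0, 0, 0, 0.1, 0, 0, 6.5, 0, 0, 0, 0.1, 0, 0, 7, 0, 0, 0],
)

```text
time: 21.45
position: [0.4604, -0.0049, 0.115]
tool_rot: [0.997, 0.074, 0.002, 0.001]
ft_force: [0.1, -0.3, -1.1]
grip_width: 0.0284
grip_force: 25.0
```

Emit:
send_rows(
  moves=[0.1, 0.3, 2, 0, 0, 0, 0, 0.1, 0.7, 5.2, 0, 0, 0, 0, 0.1, 1.2, 8.7, 0, 0, 0, 0, 0.1, 1.7, 12.2, 0, 0, 0, 0, 0.1, 2.1, 15.7, 0, 0, 0, 0],
)

```text
time: 21.87
position: [0.48, 0.1537, 0.112]
tool_rot: [0.997, 0.074, -0.0, 0.0]
ft_force: [0.5, 0.3, -1.1]
grip_width: 0.0287
grip_force: 25.0
```

Emit:
send_rows(
  moves=[0.1, 0.5, 3.5, 0, 0, 0, 0, 0.1, 0.9, 7, 0, 0, 0, 0, 0.1, 1.4, 10.5, 0, 0, 0, 0, 0.1, 1.9, 14, 0, 0, 0, 0, 0.1, 2.2, 16.3, 0, 0, 0, 0],
)

```text
time: 22.28
position: [0.502, 0.3185, 0.1118]
tool_rot: [0.997, 0.075, 0.0, -0.0]
ft_force: [1.1, 0.1, -0.6]
grip_width: 0.0288
grip_force: 25.0
```

Emit:
send_rows(
  moves=[0.1, 0, 0, 0, 0, 0, 0, 0.1, 0, 0, 0, 0, 0, 0, 0.1, 0, 0, -1.5, 0, 0, 0, 0.1, 0, 0, -3, 0, 0, 0, 0.1, 0, 0, -4, 0, 0, 0],
)

```text
time: 22.7
position: [0.5009, 0.3135, 0.071]
tool_rot: [0.997, 0.074, -0.002, 0.001]
ft_force: [-0.8, -0.2, -0.4]
grip_width: 0.0287
grip_force: 25.0
```

```bash
python3 - <<'E'
from h import *
p,P,z=shot("wrist");q,_,_=shot("side")
cv2.imwrite("pics/a.png",np.hstack([cv2.resize(p,(400,250)),cv2.resize(q[240:380,100:340],(400,250))]))
E
```

```text
(no output)
```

View pics/a.png

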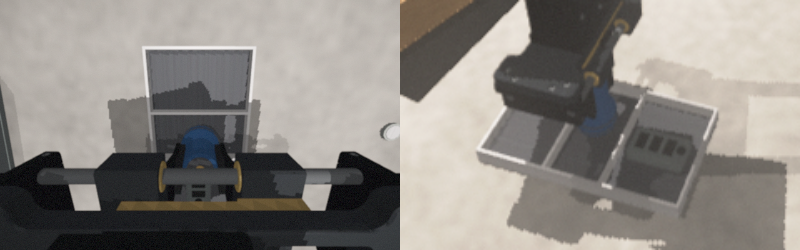

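The picture shows the fob lying in the near bay and the torch head hanging over the middle bay, between the dividers.

Emit:
send_rows(
  moves=[0.1, 0, 0, -0.5, 0, 0, 0, 0.1, 0, 0, -1.2, 0, 0, 0, 0.1, 0, 0, -1.9, 0, 0, 0, 0.1, 0, 0, -2.4, 0, 0, 0, 0.1, 0, 0, -2.6, 0, 0, 0],
)

```text
time: 23.22
position: [0.5017, 0.3151, 0.046]
tool_rot: [0.997, 0.074, -0.001, 0.0]
ft_force: [-2.3, -2.4, 15.0]
grip_width: 0.0287
grip_force: 25.0
```

Emit:
send_rows(
  moves=[0.1, 0, 0, 0, 0, 0, 0, 0.1, 0, 0, 0, 0, 0, 0, 0.6, 0, 0, 0, 0, 0, 0, 0.6, 0, 0, 0, 0, 0, 0, 0.6, 0, 0, 0, 0, 0, 0],
)

```text
time: 23.63
position: [0.5023, 0.3155, 0.0468]
tool_rot: [0.997, 0.074, 0.0, -0.0]
ft_force: [-0.2, 0.1, -0.1]
grip_width: 0.0416
grip_force: 0.0
```

Emit:
send_rows(
  moves=[0.6, 0, 0, 0, 0, 0, 0, 0.6, 0, 0, 1.5, 0, 0, 0, 0.6, 0, 0, 4, 0, 0, 0, 0.6, 0, 0, 6.5, 0, 0, 0, 0.6, 0, 0, 8, 0, 0, 0],
)

```text
time: 24.05
position: [0.5031, 0.3158, 0.1289]
tool_rot: [0.997, 0.074, 0.001, -0.0]
ft_force: [0.1, 0.1, -0.2]
grip_width: 0.0519
grip_force: 0.0
```

Emit:
send_rows(
  moves=[0.55, -0.1, -2, 0, 0, 0, -0.07, 0.55, -0.3, -5.3, 0, 0, 0, -0.14, 0.55, -0.5, -8.8, 0, 0, 0, -0.21, 0.55, -0.8, -12.3, 0, 0, 0, -0.28, 0.55, -1, -15.8, 0, 0, 0, -0.35],
)

```text
time: 24.47
position: [0.4917, 0.1562, 0.1269]
tool_rot: [0.995, -0.102, 0.0, -0.0]
ft_force: [0.4, -0.1, -0.2]
grip_width: 0.048
grip_force: 0.0
```

Emit:
send_rows(
  moves=[0.55, -0.2, -3.5, 0, 0, 0, -0.07, 0.55, -0.4, -7, 0, 0, 0, -0.14, 0.55, -0.6, -10.5, 0, 0, 0, -0.21, 0.55, -0.8, -14, 0, 0, 0, -0.28, 0.55, -1, -17.5, 0, 0, 0, -0.35],
)

```text
time: 24.88
position: [0.482, -0.0193, 0.1269]
tool_rot: [0.962, -0.274, 0.0, -0.0]
ft_force: [1.0, -0.1, -0.4]
grip_width: 0.048
grip_force: 0.0
```

Emit:
send_rows(
  moves=[0.55, -0.2, -3.5, 0, 0, 0, -0.08, 0.55, -0.4, -7, 0, 0, 0, -0.16, 0.55, -0.6, -10.3, 0, 0, 0, -0.24, 0.55, -0.8, -12.5, 0, 0, 0, -0.3, 0.55, -0.8, -13.3, 0, 0, 0, -0.326],
)

```text
time: 25.3
position: [0.4747, -0.1543, 0.1269]
tool_rot: [0.904, -0.427, 0.001, 0.0]
ft_force: [0.0, -0.8, -0.9]
grip_width: 0.0477
grip_force: 0.0
```

```bash
python3 - <<'E'
from h import *
print(monitor.get_obs()["position"])
p,P,z=shot("wrist");q,_,_=shot("top")
cv2.imwrite("pics/b.png",np.hstack([cv2.resize(p,(400,250)),cv2.resize(q[110:260,140:380],(400,250))]))
E
```

```text
[ 0.47469062 -0.15429442  0.12689922]
```

View pics/b.png

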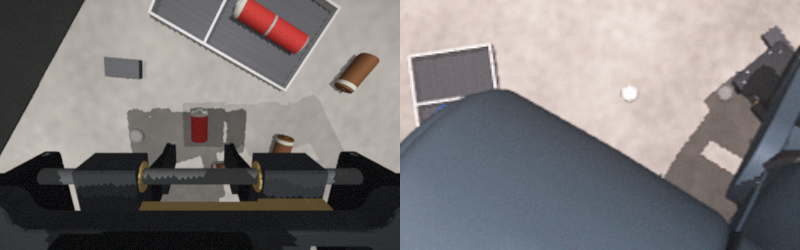

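The wrist view shows the short cell at (199,125), upright between the fingers, with the brown look-alike clear at (284,147). The long cell lies parallel to the walls in its bay.

Emit:
send_rows(
  moves=[0.6, 0, 0, -2, 0, 0, 0, 0.6, 0, 0, -4.5, 0, 0, 0, 0.6, 0, 0, -7, 0, 0, 0, 0.6, 0, 0, -9, 0, 0, 0, 0.6, 0, 0, -9.7, 0, 0, 0],
)

```text
time: 25.82
position: [0.4726, -0.1479, 0.0274]
tool_rot: [0.906, -0.423, -0.003, -0.0]
ft_force: [-0.4, 0.7, 0.1]
grip_width: 0.0517
grip_force: 0.0
```

Emit:
send_rows(
  moves=[0.6, 0, 0, -0.3, 0, 0, 0, 0.6, 0, 0, -0.6, 0, 0, 0, 0.6, 0, 0, -0.9, 0, 0, 0, 0.6, 0, 0, -1, 0, 0, 0, 0.6, 0, 0, -1, 0, 0, 0],
)

```text
time: 26.23
position: [0.4746, -0.1507, 0.0202]
tool_rot: [0.905, -0.425, 0.001, 0.0]
ft_force: [0.2, 0.1, 0.3]
grip_width: 0.0523
grip_force: 0.0
```

Emit:
send_rows(
  moves=[0.1, 0, 0, 0, 0, 0, 0, 0.1, 0, 0, 0, 0, 0, 0, 0.1, 0, 0, 0, 0, 0, 0, 0.1, 0, 0, 0, 0, 0, 0, 0.1, 0, 0, 0, 0, 0, 0],
  grip_force=20,
)

```text
time: 26.65
position: [0.4742, -0.1507, 0.0197]
tool_rot: [0.905, -0.425, 0.0, 0.0]
ft_force: [0.3, -1.0, 0.1]
grip_width: 0.0266
grip_force: 0.2
```

Emit:
send_rows(
  moves=[0.1, 0, 0, 0, 0, 0, 0, 0.1, 0, 0, 0.5, 0, 0, 0, 0.1, 0, 0, 2, 0, 0, 0, 0.1, 0, 0, 4.5, 0, 0, 0, 0.1, 0, 0, 7, 0, 0, 0],
)

```text
time: 27.07
position: [0.4734, -0.1502, 0.0899]
tool_rot: [0.905, -0.425, -0.001, -0.0]
ft_force: [0.1, -0.6, 0.2]
grip_width: 0.0262
grip_force: 20.0
```

Emit:
send_rows(
  moves=[0.1, 0.1, 1, 2, 0, 0, 0.05, 0.1, 0.5, 3.5, 3.5, 0, 0, 0.12, 0.1, 1.1, 6.7, 4, 0, 0, 0.19, 0.1, 1.8, 10.2, 4, 0, 0, 0.26, 0.1, 2.5, 13.6, 4, 0, 0, 0.33],
)

```text
time: 27.48
position: [0.4994, -0.0135, 0.1306]
tool_rot: [0.963, -0.269, 0.001, -0.0]
ft_force: [-0.0, 1.1, -0.7]
grip_width: 0.0257
grip_force: 20.0
```

Emit:
send_rows(
  moves=[0.1, 0.7, 3.4, 0, 0, 0, 0.07, 0.1, 1.4, 6.8, 0, 0, 0, 0.14, 0.1, 2.1, 10.2, 0, 0, 0, 0.21, 0.1, 2.8, 13.6, 0, 0, 0, 0.28, 0.1, 3.4, 17, 0, 0, 0, 0.35],
)

```text
time: 27.9
position: [0.5331, 0.1572, 0.1298]
tool_rot: [0.995, -0.097, -0.0, 0.0]
ft_force: [0.9, -0.4, -0.7]
grip_width: 0.0257
grip_force: 20.0
```

Emit:
send_rows(
  moves=[0.1, 0.7, 3.5, 0, 0, 0, 0.08, 0.1, 1.4, 7, 0, 0, 0, 0.16, 0.1, 2.1, 10.5, 0, 0, 0, 0.24, 0.1, 2.9, 14, 0, 0, 0, 0.32, 0.1, 3.3, 16.4, 0, 0, 0, 0.346],
)

```text
time: 28.32
position: [0.5665, 0.3227, 0.1299]
tool_rot: [0.997, 0.077, 0.001, -0.001]
ft_force: [1.5, 0.1, -1.4]
grip_width: 0.0257
grip_force: 20.0
```

Emit:
send_rows(
  moves=[0.1, 0.1, 0.6, 0, 0, 0, 0, 0.1, 0.1, 0.6, 0, 0, 0, 0, 0.1, 0.1, 0.6, -2, 0, 0, 0, 0.1, 0.1, 0.6, -4, 0, 0, 0, 0.1, 0.1, 0.6, -5, 0, 0, 0],
)

```text
time: 28.73
position: [0.5653, 0.323, 0.0776]
tool_rot: [0.997, 0.073, -0.002, 0.001]
ft_force: [-0.9, -1.1, -0.4]
grip_width: 0.0258
grip_force: 20.0
```

```bash
python3 - <<'E'
from h import *
print(monitor.get_obs()["position"])
p,P,z=shot("wrist");q,_,_=shot("side")
cv2.imwrite("pics/c.png",np.hstack([cv2.resize(p,(400,250)),cv2.resize(q[240:380,100:340],(400,250))]))
E
```

```text
[0.56530177 0.32301709 0.07758021]
```

View pics/c.png

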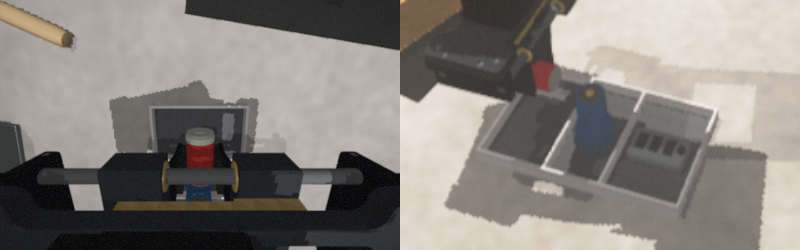

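The torch head stands in the middle bay, and the short cell hangs inside the far bay's outline at (200,150). Lowering.

Emit:
send_rows(
  moves=[0.1, 0, 0, -1, 0, 0, 0, 0.1, 0, 0, -2, 0, 0, 0, 0.1, 0, 0, -3, 0, 0, 0, 0.1, 0, 0, -3.7, 0, 0, 0, 0.1, 0, 0, -4, 0, 0, 0],
)

```text
time: 29.25
position: [0.5664, 0.325, 0.0381]
tool_rot: [0.997, 0.074, -0.001, 0.0]
ft_force: [-0.3, -0.4, 0.1]
grip_width: 0.0259
grip_force: 20.0
```

Emit:
send_rows(
  moves=[0.1, 0, 0, -0.4, 0, 0, 0, 0.1, 0, 0, -0.8, 0, 0, 0, 0.1, 0, 0, -1.2, 0, 0, 0, 0.1, 0, 0, -1.5, 0, 0, 0, 0.1, 0, 0, -1.6, 0, 0, 0],
)

```text
time: 29.67
position: [0.5669, 0.3254, 0.0231]
tool_rot: [0.997, 0.074, -0.0, 0.0]
ft_force: [0.1, 0.1, -0.0]
grip_width: 0.026
grip_force: 20.0
```

Emit:
send_rows(
  moves=[0.1, 0, 0, 0, 0, 0, 0, 0.1, 0, 0, 0, 0, 0, 0, 0.6, 0, 0, 0, 0, 0, 0, 0.6, 0, 0, 0, 0, 0, 0, 0.6, 0, 0, 0, 0, 0, 0],
)

```text
time: 30.08
position: [0.5674, 0.3255, 0.024]
tool_rot: [0.997, 0.074, 0.0, -0.0]
ft_force: [0.4, 0.5, 0.5]
grip_width: 0.0387
grip_force: 0.0
```

Emit:
send_rows(
  moves=[0.6, 0, 0, 0, 0, 0, 0, 0.6, 0, 0, 1.5, 0, 0, 0, 0.6, 0, 0, 4.5, 0, 0, 0, 0.6, 0, 0, 8, 0, 0, 0, 0.6, 0, 0, 11, 0, 0, 0],
)

```text
time: 30.5
position: [0.5672, 0.3254, 0.135]
tool_rot: [0.997, 0.074, -0.0, -0.0]
ft_force: [0.6, -0.6, 0.8]
grip_width: 0.0519
grip_force: 0.0
```

Emit:
send_rows(
  moves=[0.6, 0, -3.5, 1, 0, 0, 0, 0.6, -0.5, -7, 2, 0, 0, 0, 0.6, -1, -10.5, 3, 0, 0, 0, 0.6, -1.5, -14, 4, 0, 0, 0, 0.6, -2, -17.5, 5, 0, 0, 0],
)

```text
time: 30.92
position: [0.5467, 0.149, 0.1844]
tool_rot: [0.997, 0.075, 0.0, 0.0]
ft_force: [0.8, -0.2, 0.3]
grip_width: 0.052
grip_force: 0.0
```

Emit:
send_rows(
  moves=[0.6, -1, -3.4, 0, 0, 0, 0, 0.6, -2, -6.8, 0, 0, 0, 0, 0.6, -3, -10.2, 0, 0, 0, 0, 0.6, -4, -13.6, 0, 0, 0, 0, 0.6, -5, -16, 0, 0, 0, 0],
)

```text
time: 31.33
position: [0.4968, -0.0121, 0.184]
tool_rot: [0.997, 0.074, 0.0, 0.0]
ft_force: [0.5, -0.2, -0.1]
grip_width: 0.0523
grip_force: 0.0
```

```bash
python3 - <<'E'
from h import *
p,P,z=shot("top");q,_,_=shot("side")
np.savez("end.npz",p=p,P=P)
cv2.imwrite("pics/d.png",np.vstack([cv2.resize(p[110:260,140:470],(660,300)),cv2.resize(q[130:360,130:400],(352,300))[:, :].copy() if 0 else cv2.copyMakeBorder(cv2.resize(q[120:370,130:400],(324,300)),0,0,0,336,0)]))
E
```

```text
(no output)
```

View pics/d.png

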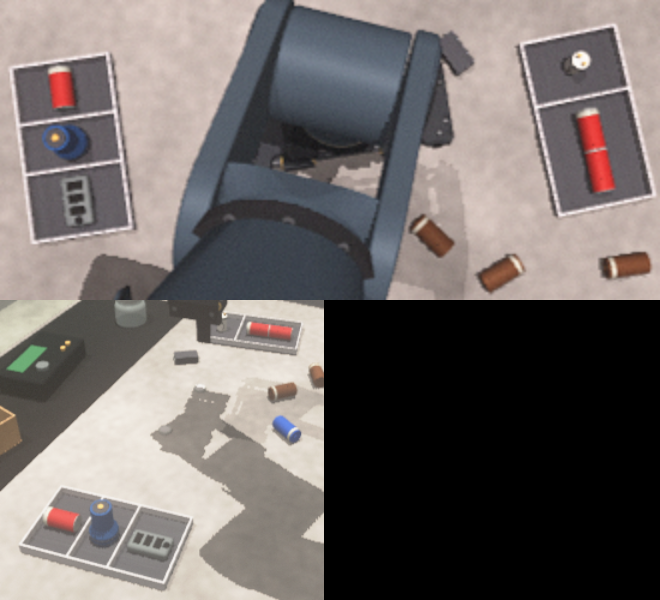

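All five items lie in their bays, and the block hasn't moved. One quick numeric check, then I'll hand in.

```bash
python3 - <<'E'
from h import *
P=np.load("end.npz")["P"];H=P[...,2]
def T(o,y,X):
    y=np.radians(y);return (X-o)@np.array([[np.cos(y),-np.sin(y)],[np.sin(y),np.cos(y)]])*1000
u=lambda a:np.array([np.cos(np.radians(a)),np.sin(np.radians(a))])
car=np.array([.5025,.315])-.005*u(8.5);lamp=np.array([.491,-.316])+.0395*u(11.6)
for n,o,y,lo,hi,box in[("long",lamp,11.6,.022,.06,(-.12,.025)),("starter",lamp,11.6,.034,.06,(.03,.11)),("fob",car,8.5,.0125,.04,(-.1,-.032)),("torch",car,8.5,.055,.09,(-.03,.04)),("short",car,8.5,.022,.05,(.04,.11))]:
    X=T(o,y,P[...,:2].reshape(-1,2));h=H.ravel();k=(h>lo)&(h<hi)&(X[:,0]>box[0]*1000)&(X[:,0]<box[1]*1000)&(abs(X[:,1])<50)
    print(n,k.sum(),X[k].mean(0).round(1),np.ptp(X[k],axis=0).round(),np.percentile(h[k],[50,95]).round(4))
print(workorder.hand_in())
E
```

```text
long 418 [-40.   3.] [101.  26.] [0.0283 0.0322]
starter 74 [67.1  1.4] [20. 22.] [0.0395 0.0429]
fob 362 [-66.5   0.3] [60. 35.] [0.018 0.021]
torch 148 [ 4.2 -0.2] [28. 29.] [0.0643 0.0669]
short 211 [70.5 -0.1] [50. 26.] [0.028  0.0318]
the job is handed in; nothing more can be done
None
```

Both kits are made up and handed in, with every item measured well inside its own bay and the block battery unmoved in the pictures; however, my first descent tapped the table at 123.5 N on the wrist, over the 120 N limit, so the attempt may be judged failed (no verdict came back).

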